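# Unlock a T-handled thermometer from its holder and lay it in the tray

### The arm

A 6-joint arm with a two-finger parallel gripper is mounted at the origin on the work surface. World frame = base frame: x ahead of the robot, y to its left, z up, the work surface at z = 0. Lengths are in m, angles in rad, forces in N, time in s.
With the tool pointing down it reaches from about 0.35 to 0.775 m from the base axis. Payload 7.3 kg.
Tool frame: the origin (TCP) lies midway between the tips of the shut fingers; the grasp point (between the pads) lies 19 mm behind it (robot.grip_depth is the z of the grasp point in the tool frame, in m); z points along the fingers, y is the line along which they close (so a half turn about z gives the same grasp; the last joint's range is limited). The gripper opens to 92 mm and grips with 3 to 60 N. Pads are 19 mm wide; open, the fingers measure 130 mm over their backs; the gripper's body (75 mm by 190 mm) begins 47 mm behind the grasp point.
Start: joints at [-0.146, 0.342, 1.524, -0, 1.275, -0.146], TCP at [0.525, 0, 0.227] pointing down, gripper open.
Joint ranges: [-2.53, 2.53], [-0.77, 2.02], [0.04, 2.7], [-1, 4.14], [0.28, 2.66], [-3.11, 3.11]. Speed limits (rad/s): [2.57, 2.57, 3.14, 3.14, 3.14, 3.14].

### API

Orientations are given as [roll, pitch, yaw] about the fixed x, y, z axes, in that order (R = Rz(yaw) Ry(pitch) Rx(roll)).
In Python, from cell import robot, viewer gives the robot as it stands.
- The arm moves only by the tool step_arm, never from a script. Its argument "increments" is a list of rows, each an object with "delta_pos": the shift along the tool's x, y, z in cm, a list of three; "dr": the turn, a rotation vector about the tool's x, y, z in degrees, a list of three; "fingers": the closure, from -1 (fully open) to 1 (shut), so that 0 is half open. In form: [{"delta_pos": [tx, ty, tz], "dr": [wx, wy, wz], "fingers": fingers}, ...]. A call has exactly 5 rows; each row is the pose to reach, as a shift and turn from the pose commanded when the call began, along the tool's axes at that moment; what a row does not reach only later rows make up. A row lasts 1/8 s, in which the tool goes at most 62.5 mm and 10.7 degrees, less where a joint would pass 70% of its speed; a pose out of reach is approached as far as the arm can. A call with a gripper value outside its range is refused whole. The fingers move at their own pace and stop on an object; "newtons" is the grip in N (left out, the last holds). Time passes only in rows, so rows that repeat a pose let the fingers close, or fill a call up. It gives the time, the measured TCP pose, the force, the opening and the grip force at its end, in the units of the state.
- robot.observe(): the state, without advancing time (a new reading comes with each control period).
- viewer.read_camera(name): name is "scene" or "side" or "wrist"; returns the picture (400x640x3 uint8, red, green, blue); there is no depth.
- viewer.camera_params(name): a dict with "K" (3x3 intrinsics, pixels), "T" (4x4, takes a point from camera to world coordinates). Camera axes: x right, y down, z forward; pixel columns grow to the right and rows downward; lengths in m; the calibration is good to about 2 mm. A picture is of the moment at which its call begins: read the wrist's pose just before it. camera_params takes no time and is no camera call; for the wrist camera it gives the pose at the moment of the call.
- robot.hand_in(): hands the job in; it is judged then, once.
The state is a dict: "time": time; "qpos": joint angles; "qvel": joint speeds; "joint_efforts": joint torques, N m; "tool_pos": TCP position; "tool_rot": TCP orientation; "contact_force": force on the tool from outside, world axes, zero at the start; "torque": the same for the moment, N m; "opening": finger opening in m; "grip_force": force on a finger pad.
Only numpy, scipy, OpenCV 4.12 (cv2) and the standard library are available. Lean on these libraries where they do the work, as an engineer would, in place of code of your own. Each camera call takes 0.05 s, during which the arm holds its last target. There are 200 camera calls.

### The job

Take the T-handled core thermometer out of its upright holder and lay it down flat inside the shallow tray, without letting it drop or topple. It is locked in: turn the T-handle about the upright axis and feel with gentle pulls for the place where it comes free, then draw it straight up. Do not lift, tip or drag the holder, and leave the paper cup, the stapler and the small tub alone.

Things in the scene. Friction and masses are not known exactly. Their poses are not given: they have to be found in the camera images.
- probe_bar (a point): Centre of the thermometer's T-handle: a white plastic round bar, 26 mm in diameter, 50 mm long, flat ends, lying along this frame's y; z points up the spike's axis, away from the tip. Mass about 0.14 kg. Starts seated and locked in the holder. Pinched lightly (about 20 N) by the bar's two flat ends, it can be swung about the bar's axis between the fingers by pushing its tip against a surface.
- probe_flange (a point): Underside of the thermometer's round flange (36 mm diameter, 6 mm thick), 35 mm below the bar's centre and 105 mm above the tip; a stem 18 mm in diameter joins flange and bar. Seated, the flange rests on the holder's mouth. Below it, hidden in the holder, a neck 16 mm in diameter bears three lugs 120 degrees apart, out to 14.5 mm radius. Same axes as probe_bar.
- probe_tip (a point): Tip of the thermometer's steel spike (8 mm diameter), 140 mm from the bar's centre; same axes as probe_bar. Once unlocked, the thermometer must rise 105 mm for the tip to leave the holder's mouth.
- holder_mouth (a point): Centre of the holder's top, 120 mm above the desk, z up. A ring hidden in it under the flange locks the probe: it can rise only 4 mm until its lugs find the ring's three slots, whose direction differs each time and cannot be seen. Turning 30 to 90 degrees frees it, whichever way (the two angles sum to 120); it passes within 10 degrees of that angle. No stops, no spring.
- holder: Holder: a grey upright tube, 56 mm outside diameter and 120 mm tall over all, on a dark steel foot 100 mm in diameter and 12 mm thick. It stands loose on the desk and weighs about 0.9 kg, so a steady pull of more than about 8 N lifts it. Origin at the centre of its underside, z up.
- tray: Shallow grey plastic tray fixed to the desk, 190 mm (its x) by 260 mm (its y) outside, rim 12 mm high, walls and floor 4 mm thick. Origin at the centre of its underside, on the desk; z up.
- paper_cup: Empty paper cup, bystander, 74 mm diameter at the rim, 85 mm tall, light; origin at the centre of its underside.
- stapler: Black stapler, bystander, 130 mm long along its x, 36 mm wide, 55 mm tall; origin at the centre of its underside.
- tub: Small white lidded tub, bystander, 64 mm diameter, 60 mm tall; origin at the centre of its underside.

How it is judged:
By the outcome, as a careful person would: the job done as asked, in the order asked, and still so for the second after the job is handed in, with the robot touching nothing.
It also fails if it takes over 61 s, if anything falls off the work surface, if the arm or the gripper's body presses on something with over 40 N, if the wrist force passes 120 N, or if a joint passes its speed limit or range.

## Working session

There is one attempt and no reset: what is moved stays moved. The work goes in short steps, Python scripts to look and compute and a tool call to move; the robot and the scene stay as the last step left them, time stands still between calls to the robot, and variables do not carry over. Pictures are saved under pics/ and viewed, at most 10 in all, crops included, and the job is handed in when it is done.

Besides the shell and the picture viewer there is one more tool, called after ">>>" as name(argument=value, ...), one argument or row to a line, values as JSON. step_arm: Moves the arm, as the interface text tells. Its arguments: {"type":"object","properties":{"increments":{"type":"array"},"newtons":{"type":"number"}},"required":["increments"]}

```bash
mkdir -p pics; python3 - <<'E'
from cell import robot, viewer
import cv2,numpy as np
print(robot.observe())
for n in ["scene","side"]:
    im=viewer.read_camera(n); cv2.imwrite(f"pics/{n}0.png",im[:,:,::-1])
    p=viewer.camera_params(n); print(n,np.round(p["K"],1).tolist(),np.round(p["T"],3).tolist())
E
```

```text
{'time': 0.0, 'qpos': array([-1.45994336e-01,  3.42687034e-01,  1.52505714e+00,  4.21344784e-06,
        1.27543990e+00, -1.46000772e-01]), 'qvel': array([-0.00013102, -0.00238194,  0.00191274, -0.00185482,  0.00028484,
       -0.00053232]), 'joint_efforts': array([ 7.61924657e-04, -4.31245601e+01, -2.44219762e+01,  7.17750052e-02,
        5.59406646e-02, -1.04314388e-04]), 'tool_pos': array([5.24560726e-01, 9.11190137e-05, 2.26049509e-01]), 'tool_rot': array([-3.14001875e+00, -2.35509877e-04,  1.57080135e+00]), 'contact_force': array([ 0.16547422, -0.44586686,  0.2317515 ]), 'torque': array([-0.01558962,  0.04336094, -0.02614498]), 'grip_force': 0.0, 'opening': 0.09199960378126386}
scene [[365.2, 0.0, 320.3], [0.0, 365.2, 203.8], [0.0, 0.0, 1.0]] [[-0.617, 0.641, -0.456, 0.901], [0.787, 0.496, -0.367, 0.284], [-0.009, -0.586, -0.811, 0.679], [0.0, 0.0, 0.0, 1.0]]
side [[422.8, 0.0, 313.0], [0.0, 422.8, 197.3], [0.0, 0.0, 1.0]] [[0.936, -0.23, 0.266, 0.356], [-0.352, -0.614, 0.707, -0.657], [0.0, -0.755, -0.656, 0.724], [0.0, 0.0, 0.0, 1.0]]
```

View pics/scene0.png

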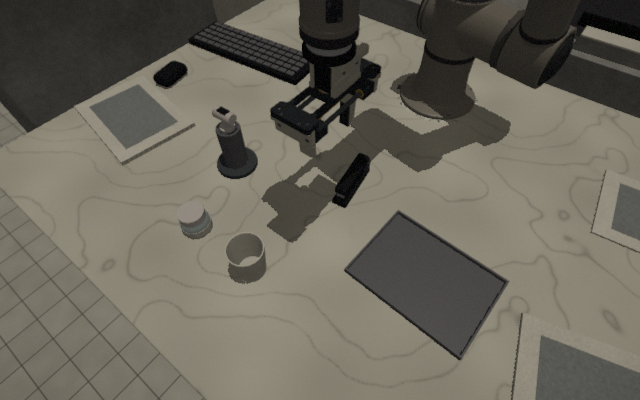

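View pics/side0.png

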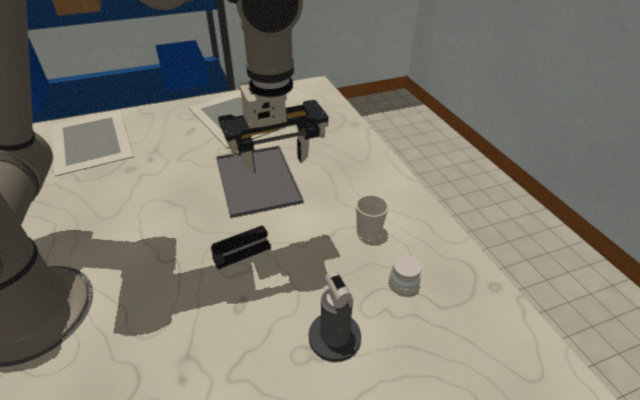

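The scene picture shows the holder foot near (237,163), the bar near (224,116), and the tray corners at about (400,212), (507,282), (461,355), (346,270). In the side view the foot is at (335,338), the bar at (338,289), and the stapler at (241,246). The cup and tub are beyond the holder.

```bash
cat > h.py <<'E'
from cell import robot, viewer
import cv2,numpy as np
def ray(n,uv,P=None):
    p=P or viewer.camera_params(n); K=np.array(p["K"]);T=np.array(p["T"])
    return T[:3,3], T[:3,:3]@np.linalg.solve(K,[uv[0],uv[1],1.])
def onz(n,uv,z,P=None):
    o,d=ray(n,uv,P); return o+d*(z-o[2])/d[2]
def tri(a,b):
    (o1,d1),(o2,d2)=a,b
    s=np.linalg.lstsq(np.c_[d1,-d2],o2-o1,rcond=None)[0]
    p,q=o1+s[0]*d1,o2+s[1]*d2; return (p+q)/2,np.linalg.norm(p-q)
E
python3 - <<'E'
from h import *
np.set_printoptions(precision=3,suppress=True)
print("tray",[onz("scene",c,.012)[:2] for c in [(400,212),(507,282),(461,355),(346,270)]])
print("tray side",[onz("side",c,.012)[:2] for c in [(217,154),(281,148),(301,204),(231,214)]])
print("foot",onz("scene",(237,162),.012),onz("side",(335,337),.012))
print("bar tri",tri(ray("scene",(224,116)),ray("side",(338,289))))
print("bar z",onz("scene",(224,116),.155),onz("side",(338,289),.155))
print("cup",onz("scene",(245,246),.085),onz("side",(372,206),.085))
print("tub",onz("scene",(194,211),.06),onz("side",(407,266),.06))
print("stapler",onz("scene",(352,178),.03),onz("side",(241,246),.03))
a=cv2.imread("pics/scene0.png")[90:190,180:290]; b=cv2.imread("pics/side0.png")[255:355,290:400]
cv2.imwrite("pics/c1.png",cv2.resize(np.hstack([a,b]),None,fx=3.6,fy=3.6,interpolation=cv2.INTER_CUBIC))
E
```

```text
tray [array([0.435, 0.135]), array([0.451, 0.384]), array([0.63 , 0.373]), array([0.622, 0.123])]
tray side [array([0.451, 0.388]), array([0.634, 0.352]), array([0.607, 0.097]), array([0.434, 0.122])]
foot [ 0.551 -0.259  0.012] [ 0.544 -0.275  0.012]
bar tri (array([ 0.546, -0.268,  0.148]), np.float64(0.0022118115904346796))
bar z [ 0.55  -0.261  0.155] [ 0.545 -0.273  0.155]
cup [ 0.728 -0.036  0.085] [ 0.729 -0.043  0.085]
tub [ 0.727 -0.192  0.06 ] [ 0.729 -0.206  0.06 ]
stapler [0.433 0.003 0.03 ] [ 0.431 -0.007  0.03 ]
```

View pics/c1.png

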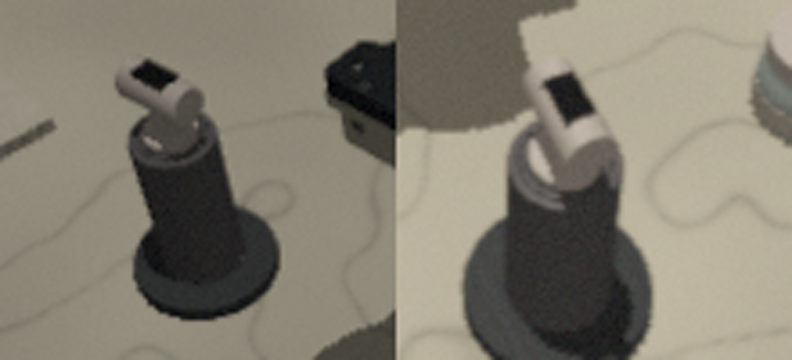

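The crop shows the white bar with a dark display on top, its ends near scene px (216,111) and (232,118) and side px (331,276) and (344,299). The probe is seated and the flange is visible in the holder's mouth.

```bash
python3 - <<'E'
from h import *
np.set_printoptions(precision=3,suppress=True)
e1=tri(ray("scene",(216.1,110.8)),ray("side",(331.4,275.8)));e2=tri(ray("scene",(232.2,118.3)),ray("side",(344.4,299.4)))
print(e1,e2); d=e2[0]-e1[0]; print(np.linalg.norm(d),np.degrees(np.arctan2(d[1],d[0])))
for n,a,b in [("scene",(216.1,110.8),(232.2,118.3)),("side",(331.4,275.8),(344.4,299.4))]:
    A,B=onz(n,a,.155),onz(n,b,.155); print(n,A,B,np.linalg.norm(B-A),np.degrees(np.arctan2(*(B-A)[[1,0]])))
p=viewer.camera_params("wrist");print(np.array(p["K"]),np.array(p["T"]))
E
```

```text
(array([ 0.549, -0.263,  0.172]), np.float64(0.023505592418280756)) (array([ 0.541, -0.272,  0.131]), np.float64(0.030672885544492594))
0.04260253378781977 -130.85348651848872
scene [ 0.548 -0.287  0.155] [ 0.544 -0.241  0.155] 0.04579734985159221 95.57206179250895
side [ 0.545 -0.244  0.155] [ 0.546 -0.296  0.155] 0.05139274962247494 -88.50628425206529
[[284.718   0.    316.684]
 [  0.    284.718 206.556]
 [  0.      0.      1.   ]] [[ 1.    -0.    -0.001  0.525]
 [-0.001 -0.964 -0.266  0.072]
 [-0.001  0.266 -0.964  0.385]
 [ 0.     0.     0.     1.   ]]
```

>>> step_arm(
  increments=[
    {"delta_pos":[-5.4,0.4,-0.8],"dr":[0,0,10],"fingers":-1},
    {"delta_pos":[-10.8,0.9,-1.6],"dr":[0,0,20],"fingers":-1},
    {"delta_pos":[-16.2,1.3,-2.4],"dr":[0,0,30],"fingers":-1},
    {"delta_pos":[-21.5,1.8,-3],"dr":[0,0,40],"fingers":-1},
    {"delta_pos":[-26.7,2.2,-3],"dr":[0,0,50],"fingers":-1},
  ],
)

```text
time: 0.72
tool_pos: [0.547, -0.2688, 0.2569]
tool_rot: [3.141, -0.0, 0.692]
contact_force: [0.2, 0.3, 0.5]
opening: 0.0921
grip_force: 0.0
```

>>> step_arm(
  increments=[
    {"delta_pos":[0,0,0],"dr":[0,0,10],"fingers":-1},
    {"delta_pos":[0,0,0],"dr":[0,0,20],"fingers":-1},
    {"delta_pos":[0,0,0],"dr":[0,0,30],"fingers":-1},
    {"delta_pos":[0,0,0],"dr":[0,0,37],"fingers":-1},
    {"delta_pos":[0,0,0],"dr":[0,0,37],"fingers":-1},
  ],
)

```text
time: 1.35
tool_pos: [0.5468, -0.2669, 0.2562]
tool_rot: [-3.141, 0.001, 0.054]
contact_force: [-0.6, 0.2, -0.9]
opening: 0.0916
grip_force: 0.0
```

```bash
python3 - <<'E'
from h import *
np.set_printoptions(precision=4,suppress=True)
s=robot.observe();print(s["time"],s["tool_pos"],s["tool_rot"],s["qpos"],s["contact_force"])
p=viewer.camera_params("wrist");print(np.array(p["T"]))
cv2.imwrite("pics/w1.png",viewer.read_camera("wrist")[:,:,::-1])
E
```

```text
1.35 [ 0.5468 -0.2669  0.2562] [-3.141   0.0008  0.0535] [-0.5799  0.4809  1.2254  0.      1.4362  0.9374] [-0.567   0.2468 -0.8953]
[[ 0.0528 -0.9622 -0.267   0.6188]
 [-0.9986 -0.0512 -0.013  -0.2627]
 [-0.0012  0.2673 -0.9636  0.4151]
 [ 0.      0.      0.      1.    ]]
```

View pics/w1.png

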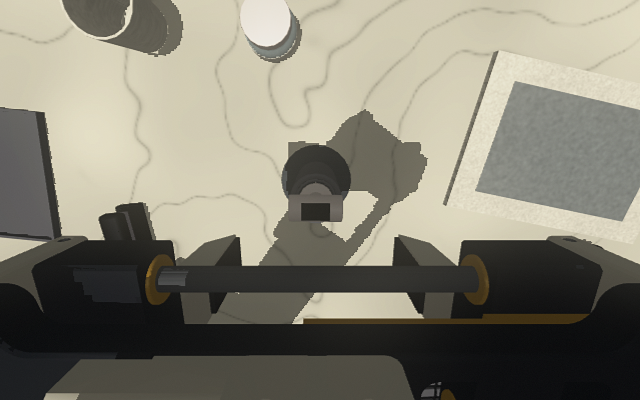

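The wrist view shows the bar horizontal in the image, from about (288,208) to (343,208), with the display at (316,212). So the bar is nearly aligned with the closing line.

```bash
python3 - <<'E'
from h import *
np.set_printoptions(precision=4,suppress=True)
im=cv2.imread("pics/w1.png"); g=im.astype(int)
for r in (197,200,205,212,218,222): print(r,g[r,280:352,2].tolist()[::2])
print(g[188:228,295,2].tolist(),g[188:228,337,2].tolist())
for uv in [(288,208),(343,208),(315.5,208)]: print(onz("wrist",uv,.155))
E
```

```text
197 [213, 213, 214, 155, 83, 107, 106, 106, 105, 105, 105, 104, 104, 103, 103, 102, 102, 101, 102, 101, 100, 100, 101, 101, 100, 99, 99, 100, 100, 100, 99, 86, 64, 209, 215, 215]
200 [214, 213, 213, 214, 150, 107, 110, 109, 108, 107, 106, 106, 106, 105, 106, 105, 106, 105, 105, 104, 103, 103, 104, 103, 103, 103, 105, 104, 103, 103, 102, 96, 209, 215, 215, 214]
205 [213, 212, 213, 215, 131, 112, 111, 111, 110, 112, 116, 43, 44, 44, 43, 43, 43, 44, 41, 42, 42, 42, 42, 41, 40, 104, 109, 108, 109, 108, 108, 96, 214, 214, 214, 214]
212 [213, 215, 217, 134, 105, 110, 108, 108, 108, 108, 113, 42, 44, 44, 42, 42, 42, 43, 42, 43, 43, 42, 41, 41, 40, 103, 109, 110, 110, 110, 110, 98, 215, 213, 213, 213]
218 [220, 103, 108, 108, 106, 102, 102, 102, 103, 101, 105, 43, 43, 43, 43, 43, 43, 43, 41, 42, 41, 41, 43, 42, 40, 97, 101, 103, 102, 102, 101, 143, 214, 213, 212, 212]
222 [108, 108, 108, 108, 108, 108, 107, 107, 108, 107, 107, 108, 107, 105, 101, 96, 100, 98, 98, 98, 93, 150, 215, 211, 209, 196, 186, 207, 215, 217, 215, 214, 212, 211, 212, 212]
[65, 64, 64, 65, 63, 59, 76, 102, 103, 106, 106, 107, 108, 108, 109, 110, 111, 110, 111, 110, 112, 113, 111, 110, 109, 107, 106, 106, 104, 103, 103, 101, 98, 98, 107, 107, 107, 107, 107, 106] [59, 57, 58, 57, 59, 56, 59, 95, 97, 99, 100, 103, 103, 102, 104, 105, 108, 109, 109, 108, 113, 114, 114, 111, 110, 110, 107, 106, 105, 106, 102, 101, 99, 85, 216, 213, 211, 210, 210, 210]
[ 0.5439 -0.2391  0.155 ]
[ 0.5467 -0.2912  0.155 ]
[ 0.5453 -0.2651  0.155 ]
```

>>> step_arm(
  increments=[
    {"delta_pos":[-0.15,-0.2,3],"dr":[0,0,0],"fingers":-1},
    {"delta_pos":[-0.15,-0.2,6],"dr":[0,0,0],"fingers":-1},
    {"delta_pos":[-0.15,-0.2,9],"dr":[0,0,0],"fingers":-1},
    {"delta_pos":[-0.15,-0.2,11.3],"dr":[0,0,0],"fingers":-1},
    {"delta_pos":[-0.15,-0.2,11.3],"dr":[0,0,0],"fingers":-1},
  ],
)

```text
time: 2.02
tool_pos: [0.5444, -0.2644, 0.1418]
tool_rot: [-3.139, 0.004, 0.054]
contact_force: [-0.6, 1.0, 0.4]
opening: 0.0919
grip_force: 0.0
```

>>> step_arm(
  increments=[
    {"delta_pos":[0,0,0],"dr":[0,0,0],"fingers":-0.3},
    {"delta_pos":[0,0,0],"dr":[0,0,0],"fingers":-0.2},
    {"delta_pos":[0,0,0],"dr":[0,0,0],"fingers":-0.17},
    {"delta_pos":[0,0,0],"dr":[0,0,0],"fingers":-0.15},
    {"delta_pos":[0,0,0],"dr":[0,0,0],"fingers":-0.15},
  ],
  newtons=20,
)

```text
time: 2.65
tool_pos: [0.5454, -0.2651, 0.1439]
tool_rot: [3.141, -0.0, 0.052]
contact_force: [0.5, 0.3, -0.7]
opening: 0.0533
grip_force: 0.0
```

```bash
python3 - <<'E'
from h import *
s=robot.observe();print(s["time"],s["tool_pos"],s["tool_rot"],s["qpos"],s["contact_force"],s["opening"])
cv2.imwrite("pics/s1.png",cv2.resize(viewer.read_camera("side")[190:390,210:450,::-1],None,fx=3,fy=3))
E
```

```text
2.65 [ 0.54543484 -0.26509064  0.14387633] [ 3.14145517e+00 -2.11084361e-04  5.24091235e-02] [-5.78722293e-01  5.61100862e-01  1.40630360e+00  1.46967022e-05
  1.17393665e+00  9.39659245e-01] [ 0.54129206  0.25000304 -0.71644913] 0.053348192129159505
```

View pics/s1.png

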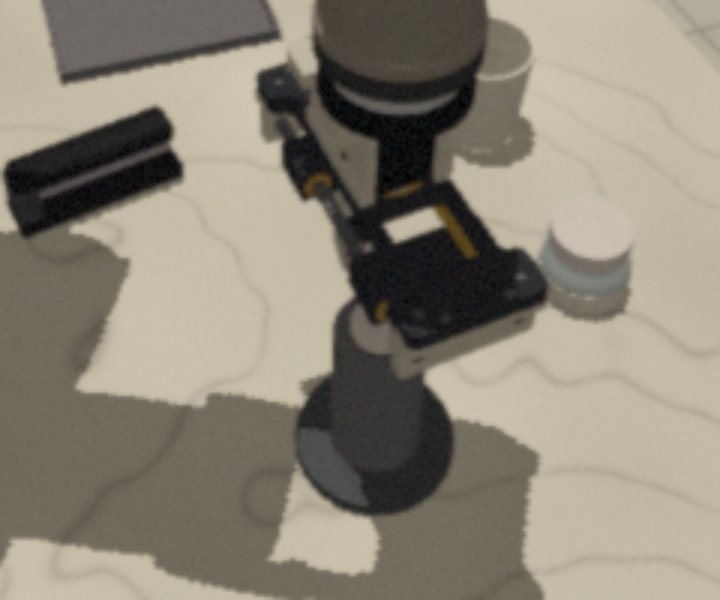

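The fingers straddle the bar, opening 53 mm with no contact force. The holder is upright and clear of the bystanders. Now I close the grip.

>>> step_arm(
  increments=[
    {"delta_pos":[0,0,0],"dr":[0,0,0],"fingers":-0.1},
    {"delta_pos":[0,0,0],"dr":[0,0,0],"fingers":-0.08},
    {"delta_pos":[0,0,0],"dr":[0,0,0],"fingers":0.1},
    {"delta_pos":[0,0,0],"dr":[0,0,0],"fingers":0.3},
    {"delta_pos":[0,0,0],"dr":[0,0,0],"fingers":0.3},
  ],
  newtons=20,
)

```text
time: 3.32
tool_pos: [0.5455, -0.2651, 0.1438]
tool_rot: [3.141, -0.0, 0.052]
contact_force: [0.3, -0.6, 0.5]
opening: 0.0497
grip_force: 20.0
```

>>> step_arm(
  increments=[
    {"delta_pos":[0,0,-0.2],"dr":[0,0,0],"fingers":0.3},
    {"delta_pos":[0,0,-0.2],"dr":[0,0,-8],"fingers":0.3},
    {"delta_pos":[0,0,-0.2],"dr":[0,0,-17],"fingers":0.3},
    {"delta_pos":[0,0,-0.2],"dr":[0,0,-25],"fingers":0.3},
    {"delta_pos":[0,0,-0.2],"dr":[0,0,-25],"fingers":0.3},
  ],
)

```text
time: 3.95
tool_pos: [0.5453, -0.2648, 0.1456]
tool_rot: [-3.141, 0.0, 0.487]
contact_force: [-0.6, -0.2, -1.0]
opening: 0.0499
grip_force: 20.0
```

>>> step_arm(
  increments=[
    {"delta_pos":[0,0,-0.05],"dr":[0,0,-5],"fingers":0.3},
    {"delta_pos":[0,0,-0.1],"dr":[0,0,-5],"fingers":0.3},
    {"delta_pos":[0,0,-0.2],"dr":[0,0,-5],"fingers":0.3},
    {"delta_pos":[0,0,-0.25],"dr":[0,0,-5],"fingers":0.3},
    {"delta_pos":[0,0,-0.25],"dr":[0,0,-5],"fingers":0.3},
  ],
)

```text
time: 4.58
tool_pos: [0.5454, -0.265, 0.1481]
tool_rot: [-3.141, 0.0, 0.575]
contact_force: [0.1, -0.8, -2.0]
opening: 0.0502
grip_force: 20.0
```

>>> step_arm(
  increments=[
    {"delta_pos":[0,0,-0.05],"dr":[0,0,0],"fingers":0.3},
    {"delta_pos":[0,0,-0.1],"dr":[0,0,0],"fingers":0.3},
    {"delta_pos":[0,0,-0.1],"dr":[0,0,0],"fingers":0.3},
    {"delta_pos":[0,0,-0.1],"dr":[0,0,0],"fingers":0.3},
    {"delta_pos":[0,0,-0.1],"dr":[0,0,0],"fingers":0.3},
  ],
)

```text
time: 5.2
tool_pos: [0.5454, -0.2652, 0.1493]
tool_rot: [3.141, 0.0, 0.576]
contact_force: [-0.6, -0.8, -1.7]
opening: 0.0498
grip_force: 20.0
```

>>> step_arm(
  increments=[
    {"delta_pos":[0,0,-0.05],"dr":[0,0,0],"fingers":0.3},
    {"delta_pos":[0,0,-0.1],"dr":[0,0,0],"fingers":0.3},
    {"delta_pos":[0,0,-0.15],"dr":[0,0,0],"fingers":0.3},
    {"delta_pos":[0,0,-0.15],"dr":[0,0,0],"fingers":0.3},
    {"delta_pos":[0,0,-0.15],"dr":[0,0,0],"fingers":0.3},
  ],
)

```text
time: 5.82
tool_pos: [0.5455, -0.2652, 0.1508]
tool_rot: [3.141, -0.0, 0.576]
contact_force: [-0.8, -2.1, -3.2]
opening: 0.0498
grip_force: 20.0
```

```bash
python3 - <<'E'
from h import *
s=robot.observe();print(s["time"],s["tool_pos"],s["contact_force"],s["torque"])
cv2.imwrite("pics/s2.png",cv2.resize(viewer.read_camera("scene")[70:190,170:330,::-1],None,fx=4.5,fy=4.5,interpolation=cv2.INTER_CUBIC))
E
```

```text
5.825 [ 0.54546176 -0.26520957  0.15075574] [-0.84686774 -2.06194852 -3.21870691] [-0.49333098 -0.000808    0.05082468]
```

View pics/s2.png

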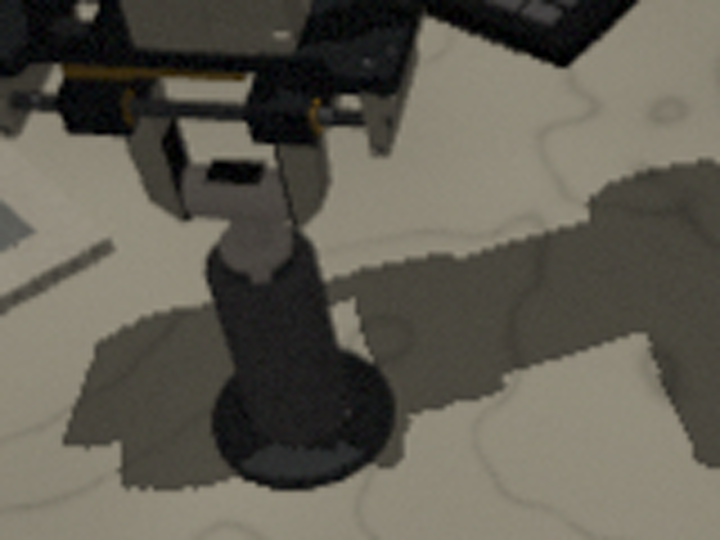

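The picture shows the fingers on the bar and the holder still standing. The pull is now building (3.2 N, with a side force), so it is still locked at 30°. I ease down and turn further.

>>> step_arm(
  increments=[
    {"delta_pos":[0,0,0.2],"dr":[0,0,0],"fingers":0.3},
    {"delta_pos":[0,0,0.45],"dr":[0,0,0],"fingers":0.3},
    {"delta_pos":[0,0,0.45],"dr":[0,0,0],"fingers":0.3},
    {"delta_pos":[0,0,0.45],"dr":[0,0,0],"fingers":0.3},
    {"delta_pos":[0,0,0.45],"dr":[0,0,0],"fingers":0.3},
  ],
)

```text
time: 6.5
tool_pos: [0.5455, -0.2649, 0.1462]
tool_rot: [-3.142, -0.0, 0.576]
contact_force: [-0.6, 0.3, -1.4]
opening: 0.0499
grip_force: 20.0
```

```bash
python3 - <<'E'
from h import *
s=robot.observe();print(s["time"],s["tool_pos"],s["contact_force"],s["torque"],s["tool_rot"])
E
```

```text
6.5 [ 0.54547632 -0.26491442  0.14624722] [-0.58737457  0.280653   -1.42071723] [0.0158444  0.0803751  0.00364727] [-3.14153710e+00 -1.61048465e-04  5.76112688e-01]
```

>>> step_arm(
  increments=[
    {"delta_pos":[0,0,0],"dr":[0,0,-6],"fingers":0.3},
    {"delta_pos":[0,0,0],"dr":[0,0,-12],"fingers":0.3},
    {"delta_pos":[0,0,-0.2],"dr":[0,0,-12],"fingers":0.3},
    {"delta_pos":[0,0,-0.4],"dr":[0,0,-12],"fingers":0.3},
    {"delta_pos":[0,0,-0.45],"dr":[0,0,-12],"fingers":0.3},
  ],
)

```text
time: 7.12
tool_pos: [0.5456, -0.2651, 0.1511]
tool_rot: [3.141, -0.0, 0.784]
contact_force: [-0.1, 0.2, -1.6]
opening: 0.0495
grip_force: 20.0
```

```bash
python3 - <<'E'
from h import *
s=robot.observe();print(s["time"],s["tool_pos"],s["contact_force"],s["torque"],s["tool_rot"])
E
```

```text
7.125 [ 0.54556573 -0.26511399  0.15107142] [-0.09832937  0.21943614 -1.55874886] [0.02950926 0.08596869 0.05027936] [ 3.14099576e+00 -2.10895416e-04  7.84298861e-01]
```

>>> step_arm(
  increments=[
    {"delta_pos":[0,0,-0.1],"dr":[0,0,0],"fingers":0.3},
    {"delta_pos":[0,0,-0.2],"dr":[0,0,0],"fingers":0.3},
    {"delta_pos":[0,0,-0.3],"dr":[0,0,0],"fingers":0.3},
    {"delta_pos":[0,0,-0.4],"dr":[0,0,0],"fingers":0.3},
    {"delta_pos":[0,0,-0.4],"dr":[0,0,0],"fingers":0.3},
  ],
)

```text
time: 7.75
tool_pos: [0.5455, -0.2651, 0.1549]
tool_rot: [3.141, -0.0, 0.785]
contact_force: [-0.6, -0.3, -1.7]
opening: 0.0499
grip_force: 20.0
```

```bash
python3 - <<'E'
from h import *
s=robot.observe();print(s["time"],s["tool_pos"],s["contact_force"],s["torque"],s["tool_rot"])
E
```

```text
7.75 [ 0.54547148 -0.26507742  0.15486112] [-0.55335868 -0.32847404 -1.73263341] [0.0006458  0.06020326 0.02642054] [ 3.14131011e+00 -9.46892537e-05  7.85374695e-01]
```

It's free at about 42°: the load is only the thermometer's weight. Next I draw it straight up.

>>> step_arm(
  increments=[
    {"delta_pos":[0,0,-0.6],"dr":[0,0,0],"fingers":0.3},
    {"delta_pos":[0,0,-1.2],"dr":[0,0,0],"fingers":0.3},
    {"delta_pos":[0,0,-1.8],"dr":[0,0,0],"fingers":0.3},
    {"delta_pos":[0,0,-2.4],"dr":[0,0,0],"fingers":0.3},
    {"delta_pos":[0,0,-3],"dr":[0,0,0],"fingers":0.3},
  ],
)

```text
time: 8.38
tool_pos: [0.5454, -0.2651, 0.1853]
tool_rot: [3.141, -0.0, 0.785]
contact_force: [-0.5, -0.2, -1.5]
opening: 0.0498
grip_force: 20.0
```

>>> step_arm(
  increments=[
    {"delta_pos":[0,0,-1.2],"dr":[0,0,0],"fingers":0.3},
    {"delta_pos":[0,0,-2.4],"dr":[0,0,0],"fingers":0.3},
    {"delta_pos":[0,0,-3.6],"dr":[0,0,0],"fingers":0.3},
    {"delta_pos":[0,0,-4.8],"dr":[0,0,0],"fingers":0.3},
    {"delta_pos":[0,0,-6],"dr":[0,0,0],"fingers":0.3},
  ],
)

```text
time: 9.0
tool_pos: [0.5454, -0.265, 0.2457]
tool_rot: [3.141, -0.0, 0.785]
contact_force: [0.6, 0.1, -1.1]
opening: 0.0501
grip_force: 20.0
```

>>> step_arm(
  increments=[
    {"delta_pos":[0,0,-1],"dr":[0,0,0],"fingers":0.3},
    {"delta_pos":[0,0,-2],"dr":[0,0,0],"fingers":0.3},
    {"delta_pos":[0,0,-3],"dr":[0,0,0],"fingers":0.3},
    {"delta_pos":[0,0,-4],"dr":[0,0,0],"fingers":0.3},
    {"delta_pos":[0,0,-4.5],"dr":[0,0,0],"fingers":0.3},
  ],
  newtons=30,
)

```text
time: 9.62
tool_pos: [0.5456, -0.2651, 0.2906]
tool_rot: [3.141, -0.0, 0.785]
contact_force: [0.1, 0.2, -1.6]
opening: 0.0497
grip_force: 30.0
```

```bash
python3 - <<'E'
from h import *
s=robot.observe();print(s["time"],s["tool_pos"],s["contact_force"],s["tool_rot"],s["qpos"])
a=viewer.read_camera("side")[60:390,180:500,::-1];b=viewer.read_camera("scene")[0:330,170:490,::-1]
cv2.imwrite("pics/s3.png",cv2.resize(np.hstack([a,b]),None,fx=1.25,fy=1.25,interpolation=cv2.INTER_CUBIC))
E
```

```text
9.625 [ 0.54558018 -0.26513979  0.29056184] [ 0.09819367  0.17548109 -1.59956981] [ 3.14066073e+00 -2.56918754e-04  7.85428889e-01] [-5.78683222e-01  4.60719885e-01  1.16608598e+00  6.03032595e-05
  1.51382198e+00  2.06680931e-01]
```

View pics/s3.png

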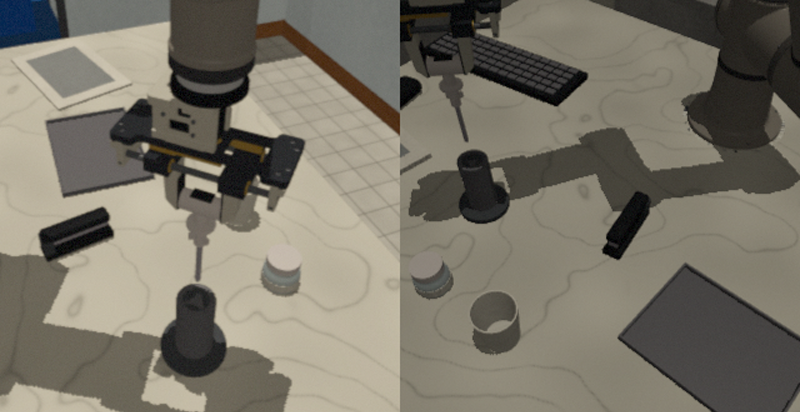

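Tip is clear of the mouth (side crop: tip at about (198,278), mouth at (196,292)), and the holder stands in place. Next I carry it to the tray.

>>> step_arm(
  increments=[
    {"delta_pos":[0.8,-0.8,0],"dr":[0,0,0],"fingers":0.3},
    {"delta_pos":[2.6,-2.7,0],"dr":[0,0,0],"fingers":0.3},
    {"delta_pos":[5.2,-5.4,0],"dr":[0,0,0],"fingers":0.3},
    {"delta_pos":[7.8,-8.1,0],"dr":[0,0,0],"fingers":0.3},
    {"delta_pos":[10.4,-10.8,0],"dr":[0,0,0],"fingers":0.3},
  ],
)

```text
time: 10.35
tool_pos: [0.5419, -0.1121, 0.2897]
tool_rot: [-3.141, -0.0, 0.786]
contact_force: [0.4, 0.3, -1.1]
opening: 0.0496
grip_force: 30.0
```

>>> step_arm(
  increments=[
    {"delta_pos":[2.6,-2.7,0],"dr":[0,0,0],"fingers":0.3},
    {"delta_pos":[5.2,-5.5,0],"dr":[0,0,0],"fingers":0.3},
    {"delta_pos":[7.8,-8.2,0],"dr":[0,0,0],"fingers":0.3},
    {"delta_pos":[10.4,-10.9,0],"dr":[0,0,0],"fingers":0.3},
    {"delta_pos":[13,-13.7,0],"dr":[0,0,0],"fingers":0.3},
  ],
)

```text
time: 10.98
tool_pos: [0.5364, 0.0765, 0.2897]
tool_rot: [-3.141, -0.0, 0.787]
contact_force: [0.2, 0.9, -1.7]
opening: 0.0495
grip_force: 30.0
```

>>> step_arm(
  increments=[
    {"delta_pos":[2.6,-2.7,0],"dr":[0,0,0],"fingers":0.3},
    {"delta_pos":[5.2,-5.5,0],"dr":[0,0,0],"fingers":0.3},
    {"delta_pos":[7.8,-8.2,0],"dr":[0,0,0],"fingers":0.3},
    {"delta_pos":[10.4,-10.9,0],"dr":[0,0,0],"fingers":0.3},
    {"delta_pos":[13,-13.7,0],"dr":[0,0,0],"fingers":0.3},
  ],
)

```text
time: 11.6
tool_pos: [0.5309, 0.265, 0.2897]
tool_rot: [-3.141, 0.0, 0.787]
contact_force: [-0.8, -0.7, -0.6]
opening: 0.0497
grip_force: 30.0
```

>>> step_arm(
  increments=[
    {"delta_pos":[0,0,0],"dr":[0,0,-9],"fingers":0.3},
    {"delta_pos":[0,0,0],"dr":[0,0,-18],"fingers":0.3},
    {"delta_pos":[0,0,0],"dr":[0,0,-27],"fingers":0.3},
    {"delta_pos":[0,0,0],"dr":[0,0,-36],"fingers":0.3},
    {"delta_pos":[0,0,0],"dr":[0,0,-45],"fingers":0.3},
  ],
)

```text
time: 12.22
tool_pos: [0.531, 0.2638, 0.2896]
tool_rot: [-3.141, -0.0, 1.577]
contact_force: [0.4, 0.1, -1.7]
opening: 0.0497
grip_force: 30.0
```

```bash
python3 - <<'E'
from h import *
s=robot.observe();print(s["time"],s["tool_pos"],s["contact_force"],s["tool_rot"],s["qpos"])
a=viewer.read_camera("side")[:300,100:420,::-1];b=viewer.read_camera("scene")[70:370,250:570,::-1]
cv2.imwrite("pics/s4.png",cv2.resize(np.hstack([a,b]),None,fx=1.25,fy=1.25,interpolation=cv2.INTER_CUBIC))
E
```

```text
12.225 [0.53101699 0.26379766 0.28964135] [ 0.44565702  0.14358942 -1.68086571] [-3.14085342e+00 -1.82073703e-04  1.57731673e+00] [3.31635313e-01 4.34392297e-01 1.21021049e+00 4.09757026e-04
 1.49763223e+00 3.25084756e-01]
```

View pics/s4.png

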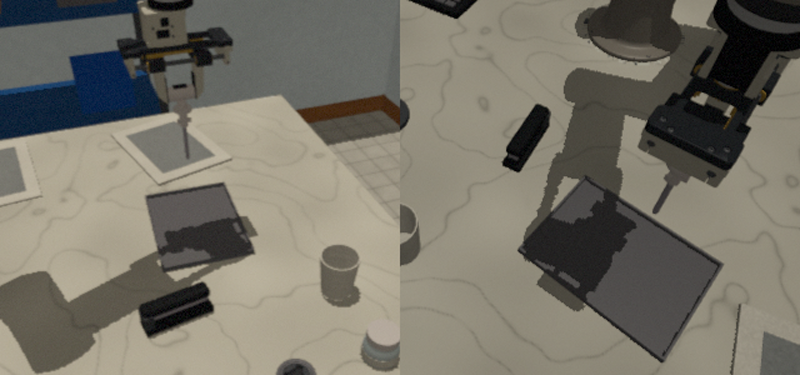

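The probe hangs vertical above the tray (side crop: tip at (187,157); scene crop: tip at (655,210)). I tilt the tool 25° so the tip leads toward +y.

>>> step_arm(
  increments=[
    {"delta_pos":[0,0,0],"dr":[0,6,0],"fingers":0.3},
    {"delta_pos":[0,0,0],"dr":[0,12,0],"fingers":0.3},
    {"delta_pos":[0,0,0],"dr":[0,18,0],"fingers":0.3},
    {"delta_pos":[0,0,0],"dr":[0,25,0],"fingers":0.3},
    {"delta_pos":[0,0,0],"dr":[0,25,0],"fingers":0.3},
  ],
)

```text
time: 12.95
tool_pos: [0.5319, 0.2614, 0.289]
tool_rot: [-3.138, -0.435, 1.564]
contact_force: [0.3, -0.5, -1.0]
opening: 0.0496
grip_force: 30.0
```

```bash
cat > tip.py <<'E'
from h import *
from scipy.spatial.transform import Rotation as Ro
np.set_printoptions(precision=4,suppress=True)
s=robot.observe(); R=Ro.from_euler("xyz",s["tool_rot"]).as_matrix()
bar=s["tool_pos"]-.012*R[:,2]
print(s["time"],"tcp",s["tool_pos"],"bar",bar,"F",s["contact_force"],"tau",s["torque"],"q",s["qpos"]);print(R)
E
python3 tip.py
```

```text
12.95 tcp [0.5319 0.2614 0.289 ] bar [0.532  0.2564 0.2999] F [ 0.2831 -0.4978 -1.006 ] tau [-0.3761 -0.0168 -0.0015] q [0.0948 0.3605 1.4051 0.4441 1.3555 0.0085]
[[ 0.0059  1.     -0.0011]
 [ 0.9068 -0.0048  0.4215]
 [ 0.4215 -0.0035 -0.9068]]
```

>>> step_arm(
  increments=[
    {"delta_pos":[-1.3,0,3.3],"dr":[0,0,0],"fingers":0.3},
    {"delta_pos":[-2.6,0,6.6],"dr":[0,0,0],"fingers":0.3},
    {"delta_pos":[-3.9,0,9.9],"dr":[0,0,0],"fingers":0.3},
    {"delta_pos":[-5,0,12.8],"dr":[0,0,0],"fingers":0.3},
    {"delta_pos":[-5.7,0,14.5],"dr":[0,0,0],"fingers":0.3},
  ],
)

```text
time: 13.58
tool_pos: [0.5315, 0.2733, 0.1328]
tool_rot: [-3.139, -0.434, 1.57]
contact_force: [-0.3, 0.7, -1.0]
opening: 0.05
grip_force: 30.0
```

```bash
python3 tip.py; python3 - <<'E'
from h import *
a=viewer.read_camera("side")[50:350,100:420,::-1];b=viewer.read_camera("scene")[100:400,270:590,::-1]
cv2.imwrite("pics/s5.png",cv2.resize(np.hstack([a,b]),None,fx=1.25,fy=1.25,interpolation=cv2.INTER_CUBIC))
E
```

```text
13.575 tcp [0.5315 0.2733 0.1328] bar [0.5316 0.2683 0.1437] F [-0.2871  0.7437 -0.9805] tau [-0.33   -0.0355  0.0214] q [ 0.1172  0.5144  1.6202  0.5128  1.019  -0.1585]
[[ 0.0006  1.     -0.0027]
 [ 0.9074  0.0006  0.4204]
 [ 0.4204 -0.0027 -0.9073]]
```

View pics/s5.png

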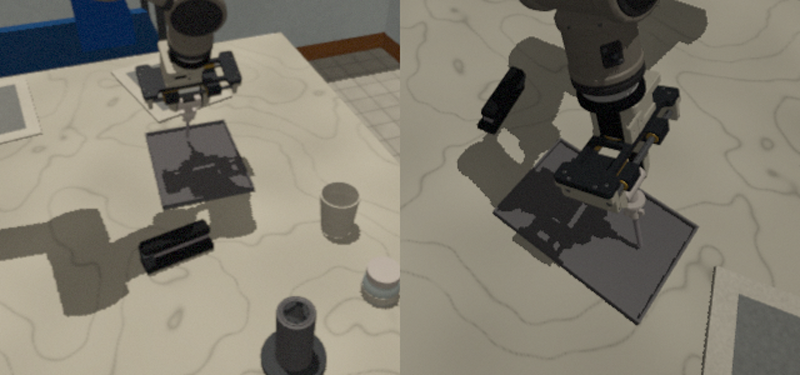

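>>> step_arm(
  increments=[
    {"delta_pos":[-0.7,0,1],"dr":[0,0,0],"fingers":0.3},
    {"delta_pos":[-2,0,1.3],"dr":[0,0,0],"fingers":0.3},
    {"delta_pos":[-3.3,0,1.5],"dr":[0,0,0],"fingers":0.3},
    {"delta_pos":[-4.5,0,1.8],"dr":[0,0,0],"fingers":0.3},
    {"delta_pos":[-5.6,0,2.1],"dr":[0,0,0],"fingers":0.3},
  ],
  newtons=20,
)

```text
time: 14.3
tool_pos: [0.5334, 0.2293, 0.0918]
tool_rot: [3.14, -0.436, 1.571]
contact_force: [1.5, -1.0, 2.4]
opening: 0.0497
grip_force: 20.0
```

```bash
python3 tip.py; python3 - <<'E'
from h import *
print("tip before",onz("scene",(462,296),.012))
b=viewer.read_camera("scene")[180:340,370:570,::-1]
cv2.imwrite("pics/s6.png",cv2.resize(b,None,fx=3.5,fy=3.5,interpolation=cv2.INTER_CUBIC))
E
```

```text
14.3 tcp [0.5334 0.2293 0.0918] bar [0.5334 0.2242 0.1026] F [ 1.4503 -1.0223  2.4006] tau [ 0.1377 -0.2198 -0.0852] q [ 0.0346  0.5568  1.6856  0.5433  0.9559 -0.296 ]
[[ 0.0001  1.      0.0019]
 [ 0.9063 -0.0009  0.4226]
 [ 0.4226  0.0017 -0.9063]]
tip before [0.53062445 0.32812064 0.012     ]
```

View pics/s6.png

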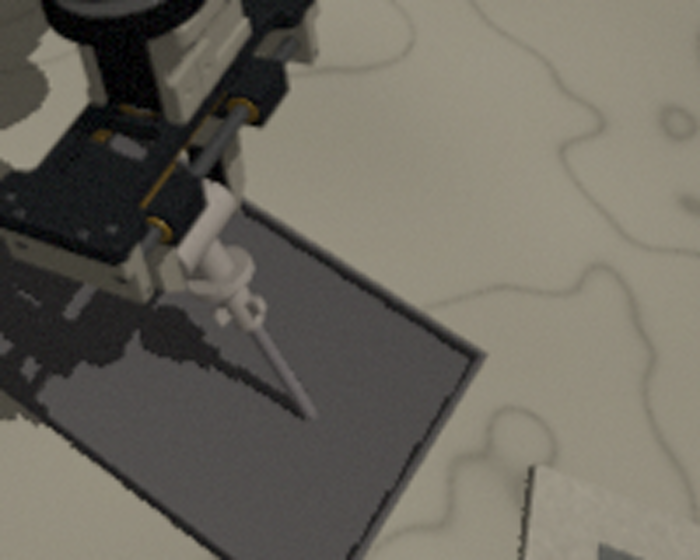

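The crop shows the spike leaning with its tip resting in the tray at px (459,299), as planned. I continue the arc.

>>> step_arm(
  increments=[
    {"delta_pos":[-1.7,0,0.8],"dr":[0,0,0],"fingers":0.3},
    {"delta_pos":[-3.3,0,1.8],"dr":[0,0,0],"fingers":0.3},
    {"delta_pos":[-4.7,0,2.9],"dr":[0,0,0],"fingers":0.3},
    {"delta_pos":[-5.7,0,3.9],"dr":[0,0,0],"fingers":0.3},
    {"delta_pos":[-5.7,0,3.9],"dr":[0,0,0],"fingers":0.3},
  ],
)

```text
time: 14.98
tool_pos: [0.5317, 0.1949, 0.0307]
tool_rot: [-3.138, -0.436, 1.569]
contact_force: [0.6, -0.3, -0.1]
opening: 0.05
grip_force: 20.0
```

```bash
python3 tip.py
```

```text
14.975 tcp [0.5317 0.1949 0.0307] bar [0.5317 0.1898 0.0416] F [ 0.5721 -0.3184 -0.0586] tau [-0.417   0.0349  0.0531] q [-0.03    0.6451  1.7419  0.589   0.8636 -0.4426]
[[ 0.0013  1.     -0.0027]
 [ 0.9063 -0.      0.4226]
 [ 0.4226 -0.003  -0.9063]]
```

>>> step_arm(
  increments=[
    {"delta_pos":[-0.2,0,0.1],"dr":[0,-6,0],"fingers":0.3},
    {"delta_pos":[-0.4,0,0.2],"dr":[0,-12,0],"fingers":0.3},
    {"delta_pos":[-0.6,0,0.3],"dr":[0,-18,0],"fingers":0.3},
    {"delta_pos":[-0.75,0,0.4],"dr":[0,-25,0],"fingers":0.3},
    {"delta_pos":[-0.75,0,0.4],"dr":[0,-25,0],"fingers":0.3},
  ],
)

```text
time: 15.6
tool_pos: [0.5322, 0.1921, 0.0255]
tool_rot: [3.141, -0.001, 1.575]
contact_force: [-0.1, 0.0, -1.3]
opening: 0.0503
grip_force: 20.0
```

```bash
python3 tip.py
```

```text
15.6 tcp [0.5322 0.1921 0.0255] bar [0.5322 0.1921 0.0375] F [-0.1227  0.0467 -1.3493] tau [ 0.0179 -0.0203 -0.0173] q [0.2105 0.6448 1.6406 0.001  0.8558 0.2056]
[[-0.0043  1.      0.0003]
 [ 1.      0.0043  0.0008]
 [ 0.0008  0.0003 -1.    ]]
```

```bash
cat > spk.py <<'E'
from h import *
np.set_printoptions(precision=3,suppress=True)
def proj(n,X):
    p=viewer.camera_params(n);T=np.linalg.inv(np.array(p["T"]));c=np.array(p["K"])@(T[:3,:3]@X+T[:3,3]);return c[:2]/c[2]
im=viewer.read_camera("scene").astype(int)
poly=np.array([proj("scene",np.array(X)) for X in [(.455,.15,.012),(.46,.37,.012),(.615,.36,.012),(.605,.14,.012)]]).astype(np.int32)
m=np.zeros(im.shape[:2],np.uint8);cv2.fillPoly(m,[poly],1)
s=((im.min(2)>105)&(m>0)).astype(np.uint8)
n,l,st,c=cv2.connectedComponentsWithStats(s)
for i in range(1,n):
    if st[i,4]>15:
        y,x=np.where(l==i); print(st[i],c[i]);k=np.argmax(x+y);j=np.argmin(x+y);print("ends",(x[j],y[j]),(x[k],y[k]))
for z in (.008,.02,.04): print("pred tip",z,proj("scene",np.array([.5322,.192+np.sqrt(.14**2-(.0375-z)**2),z])))
print("pred flange",proj("scene",np.array([.5322,.227,.03])),"bar",proj("scene",np.array([.5322,.192,.0375])))
E
python3 spk.py; python3 tip.py|head -1
```

```text
[415 256  47  42 156] [429.641 271.378]
ends (np.int64(421), np.int64(256)) (np.int64(461), np.int64(297))
pred tip 0.008 [461.353 297.653]
pred tip 0.02 [464.311 295.884]
pred tip 0.04 [468.254 292.068]
pred flange [416.485 262.699] bar [401.623 251.14 ]
15.65 tcp [0.532  0.1913 0.0252] bar [0.532  0.1913 0.0372] F [-0.57   -0.8438 -1.6949] tau [ 0.0389  0.0252 -0.0066] q [0.2084 0.6448 1.6417 0.0029 0.8554 0.2035]
```

The spike's tip sits at px (461,297), which matches the point predicted for the tray floor. Now I lower the handle.

>>> step_arm(
  increments=[
    {"delta_pos":[0,0,0.3],"dr":[0,0,0],"fingers":0.3},
    {"delta_pos":[0,0,0.6],"dr":[0,0,0],"fingers":0.3},
    {"delta_pos":[0,0,0.8],"dr":[0,0,0],"fingers":0.3},
    {"delta_pos":[0,0,0.9],"dr":[0,0,0],"fingers":0.3},
    {"delta_pos":[0,0,0.9],"dr":[0,0,0],"fingers":0.3},
  ],
)

```text
time: 16.27
tool_pos: [0.5329, 0.1896, 0.0163]
tool_rot: [3.141, -0.0, 1.57]
contact_force: [0.2, -1.0, 1.0]
opening: 0.0498
grip_force: 20.0
```

>>> step_arm(
  increments=[
    {"delta_pos":[0,0,0.15],"dr":[0,0,0],"fingers":0.3},
    {"delta_pos":[0,0,0.3],"dr":[0,0,0],"fingers":0.3},
    {"delta_pos":[0,0,0.3],"dr":[0,0,0],"fingers":0.3},
    {"delta_pos":[0,0,0.3],"dr":[0,0,0],"fingers":0.3},
    {"delta_pos":[0,0,0.3],"dr":[0,0,0],"fingers":0.3},
  ],
)

```text
time: 16.9
tool_pos: [0.5328, 0.19, 0.0133]
tool_rot: [3.141, -0.0, 1.571]
contact_force: [-0.3, -1.9, 1.2]
opening: 0.0498
grip_force: 20.0
```

```bash
python3 tip.py|head -1; python3 spk.py|head -2
```

```text
16.9 tcp [0.5328 0.19   0.0133] bar [0.5327 0.19   0.0253] F [-0.2969 -1.8914  1.2127] tau [ 0.0134 -0.0751 -0.0651] q [ 0.207   0.663   1.6484 -0.      0.8299  0.207 ]
[413 258  49  41 171] [428.749 273.357]
ends (np.int64(418), np.int64(258)) (np.int64(461), np.int64(298))
```

>>> step_arm(
  increments=[
    {"delta_pos":[0,0,0.1],"dr":[0,0,0],"fingers":0.3},
    {"delta_pos":[0,0,0.2],"dr":[0,0,0],"fingers":0.3},
    {"delta_pos":[0,0,0.3],"dr":[0,0,0],"fingers":0.3},
    {"delta_pos":[0,0,0.4],"dr":[0,0,0],"fingers":0.3},
    {"delta_pos":[0,0,0.4],"dr":[0,0,0],"fingers":0.3},
  ],
)

```text
time: 17.58
tool_pos: [0.5328, 0.1895, 0.01]
tool_rot: [3.141, 0.001, 1.571]
contact_force: [-2.5, -3.5, 8.4]
opening: 0.0498
grip_force: 20.0
```

```bash
python3 tip.py|head -1; python3 spk.py|head -2
```

```text
17.575 tcp [0.5328 0.1895 0.01  ] bar [0.5328 0.1895 0.022 ] F [-2.4796 -3.4672  8.4292] tau [-0.4171  0.3788  0.0493] q [ 0.2066  0.6679  1.6505 -0.0009  0.8229  0.2068]
[412 258  50  41 169] [428.302 273.325]
ends (np.int64(418), np.int64(258)) (np.int64(461), np.int64(298))
```

The flange and tip are both on the floor (8 N upward). I ease back 2 mm, lighten the grip and open slowly.

>>> step_arm(
  increments=[
    {"delta_pos":[0,0,-0.1],"dr":[0,0,0],"fingers":0.3},
    {"delta_pos":[0,0,-0.2],"dr":[0,0,0],"fingers":0.3},
    {"delta_pos":[0,0,-0.2],"dr":[0,0,0],"fingers":0.3},
    {"delta_pos":[0,0,-0.2],"dr":[0,0,0],"fingers":0.3},
    {"delta_pos":[0,0,-0.2],"dr":[0,0,0],"fingers":0.3},
  ],
  newtons=5,
)

```text
time: 18.25
tool_pos: [0.5326, 0.1899, 0.0111]
tool_rot: [-3.141, 0.0, 1.571]
contact_force: [-0.5, -0.2, -1.9]
opening: 0.05
grip_force: 5.0
```

>>> step_arm(
  increments=[
    {"delta_pos":[0,0,0],"dr":[0,0,0],"fingers":-0.09},
    {"delta_pos":[0,0,0],"dr":[0,0,0],"fingers":-0.11},
    {"delta_pos":[0,0,0],"dr":[0,0,0],"fingers":-0.13},
    {"delta_pos":[0,0,0],"dr":[0,0,0],"fingers":-0.18},
    {"delta_pos":[0,0,0],"dr":[0,0,0],"fingers":-0.25},
  ],
)

```text
time: 18.88
tool_pos: [0.5328, 0.1899, 0.0114]
tool_rot: [3.141, -0.0, 1.571]
contact_force: [1.3, 0.8, -0.4]
opening: 0.0566
grip_force: 0.0
```

>>> step_arm(
  increments=[
    {"delta_pos":[0,0,0],"dr":[0,0,0],"fingers":-0.35},
    {"delta_pos":[0,0,0],"dr":[0,0,0],"fingers":-0.45},
    {"delta_pos":[0,0,0],"dr":[0,0,0],"fingers":-0.5},
    {"delta_pos":[0,0,-0.5],"dr":[0,0,0],"fingers":-0.5},
    {"delta_pos":[0,0,-1.5],"dr":[0,0,0],"fingers":-0.5},
  ],
)

```text
time: 19.5
tool_pos: [0.5325, 0.1898, 0.0266]
tool_rot: [-3.141, 0.0, 1.571]
contact_force: [0.3, -0.5, 0.3]
opening: 0.069
grip_force: 0.0
```

```bash
python3 tip.py|head -1; python3 spk.py|head -2
```

```text
19.5 tcp [0.5325 0.1898 0.0266] bar [0.5325 0.1899 0.0386] F [ 0.3028 -0.4737  0.2806] tau [-0.043  -0.0353 -0.0072] q [ 0.2069  0.643   1.6404 -0.0001  0.8589  0.207 ]
[413 261  16  12  72] [420.486 266.5  ]
ends (np.int64(415), np.int64(261)) (np.int64(428), np.int64(270))
```

>>> step_arm(
  increments=[
    {"delta_pos":[0,0,-2],"dr":[0,0,0],"fingers":-0.5},
    {"delta_pos":[0,0,-5],"dr":[0,0,0],"fingers":-0.5},
    {"delta_pos":[0,0,-9],"dr":[0,0,0],"fingers":-0.6},
    {"delta_pos":[0,0,-14],"dr":[0,0,0],"fingers":-0.8},
    {"delta_pos":[0,0,-19],"dr":[0,0,0],"fingers":-1},
  ],
)

```text
time: 20.18
tool_pos: [0.5325, 0.1899, 0.2185]
tool_rot: [3.141, -0.0, 1.571]
contact_force: [0.7, 0.3, -0.9]
opening: 0.0882
grip_force: 0.0
```

>>> step_arm(
  increments=[
    {"delta_pos":[-5,0,0],"dr":[0,0,0],"fingers":-1},
    {"delta_pos":[-10,0,0],"dr":[0,0,0],"fingers":-1},
    {"delta_pos":[-15,0,0],"dr":[0,0,0],"fingers":-1},
    {"delta_pos":[-20,0,0],"dr":[0,0,0],"fingers":-1},
    {"delta_pos":[-20,0,0],"dr":[0,0,0],"fingers":-1},
  ],
)

```text
time: 20.8
tool_pos: [0.5327, -0.0131, 0.2168]
tool_rot: [3.141, 0.001, 1.566]
contact_force: [-0.1, -0.3, 0.4]
opening: 0.0916
grip_force: 0.0
```

```bash
sed -i 's/>105/>75/' spk.py; python3 tip.py|head -1; python3 spk.py; sleep 0; python3 - <<'E'
from h import *
np.set_printoptions(precision=3,suppress=True)
for n,T0 in (("scene","pics/scene0.png"),("side","pics/side0.png")):
    im=viewer.read_camera(n).astype(int)
    # white bar + dark holder positions
    if n=="scene":
        reg=im[120:185,205:270]; m=reg.max(2)<75; y,x=np.where(m); o=cv2.imread(T0)[120:185,205:270].max(2)<75; yo,xo=np.where(o)
        print("holder px now",x.mean()+205,y.mean()+120,m.sum(),"before",xo.mean()+205,yo.mean()+120,o.sum())
    poly=np.array([[217,154],[281,148],[301,204],[231,214]],np.int32); k=np.zeros(im.shape[:2],np.uint8)
    if n=="side":
        cv2.fillPoly(k,[poly],1); k=cv2.erode(k,np.ones((7,7)))
        y,x=np.where((im.min(2)>115)&(k>0)); print("side white",len(x),x.min(),x.max(),y.min(),y.max())
        y,x=np.where((im.min(2)>85)&(k>0)); i=np.argmin(y); print("tip side",x[i],y[i]); 
        print(onz("side",(x[i],y[i]),.008))
E
```

```text
20.8 tcp [ 0.5327 -0.0131  0.2168] bar [ 0.5327 -0.0131  0.2288] F [-0.09   -0.2783  0.3951] tau [0.025  0.0173 0.0101] q [-0.1681  0.3639  1.5196 -0.0007  1.257  -0.1633]
[388 243  78  50 706] [415.64  263.939]
ends (np.int64(399), np.int64(244)) (np.int64(465), np.int64(292))
pred tip 0.008 [461.353 297.653]
pred tip 0.02 [464.311 295.884]
pred tip 0.04 [468.254 292.068]
pred flange [416.485 262.699] bar [401.623 251.14 ]
holder px now 234.89298245614034 151.02748538011696 1710 before 234.10238693467338 152.8963567839196 1592
side white 166 253 273 174 191
tip side 269 152
[0.597 0.351 0.008]
```

```bash
python3 -c "
from cell import robot
print(robot.hand_in())"
```

```text
the job is handed in; nothing more can be done
None
```

The thermometer came free after turning the handle about 42°. It is now lying flat inside the tray, the holder is still standing in place, no bystander was approached, and the job is handed in at about 21 s.

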